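# Fit a pH electrode into the collet gland of a measuring cell

### The job

Take the blue-headed pH electrode out of the stand and push it gently down through the gland of the measuring cell until its collar sits flat on the brass ring. Then turn the blue nut clockwise, seen from above, until you feel the collet close on the glass and hold it firmly, but do not overtighten: it is glass. Leave the other two electrodes and the buffer bottle where they are, and let go of everything.

Things in the scene. Friction and masses are not known exactly. Their poses are not given: they have to be found in the camera images.
- electrode_blue: pH electrode to fit, about 80 g: blue head, 20 mm diameter, z = 4 to 48 mm (grip it here); 12 mm steel plug above it to z = 56 mm; black collar, 24 mm diameter, z = 0 to 4 mm; glass shaft, 12 mm diameter, round end, down to z = -88 mm. Origin: centre of the collar's underside; z points up along the shaft
- electrode_red: bystander in the stand: an electrode of the same form and origin, with a red head and a dark steel shaft
- electrode_black: bystander in the stand: an electrode of the same form and origin, with a black head and a steel shaft
- rack: white electrode stand, fixed, foot 80 x 210 mm. Its 10 mm plate, 50 mm deep in x, has its top 105 mm above the bench and three 15.5 mm holes in a row along its y axis, at y = -65, 0 and 65 mm; the electrodes hang upright in them by their collars, in any order. Origin: centre of its foot, on the bench
- cell: measuring cell, fixed: grey foot 110 x 110 x 10 mm, clear box 64 x 64 mm, white lid to 78 mm, black gland to 94 mm, blue nut to 118 mm, brass collet ring to 120 mm. Inside the gland at 87 mm a seal drags on the shaft with some 5 N: the electrode must be pushed in, it does not drop. Origin: centre of its foot, on the bench
- collet_ring: fixed brass ring on top of the gland, 27 mm outside, 18 mm bore, top 120 mm above the bench. The shaft goes down through it and the collar ends flat on it. Pressing harder than 35 N damages it. Origin: centre of its underside, on the axis, 116 mm up
- seat (a point): centre of the collet ring's top face, on the gland's vertical axis, 120 mm above the bench: the centre of the collar's underside belongs here
- nut_mid (a point): fixed point on the axis, 106 mm up, mid height of the blue ribbed nut: 39 mm diameter, 94 to 118 mm up; grip it across from above, the head between the fingers. Friction 0.26 N m either way. After an unknown 0.4 to 1.9 rad clockwise the jaws meet the glass; then the moment climbs about 0.4 N m per rad. Firm: 0.09 to 0.16 N m above before, read after equal small turns. It stays as left
- jaw_a: one of three brass collet jaws inside the nut, 120 degrees apart, 96 to 115 mm up; slack, they leave 14 to 21 mm between them. The nut moves each inward 2.5 mm per rad; on the glass its grip grows about 50 N per rad. A firm grip is 10 to 30 N on each jaw; above 30 N the glass cracks. Origin: that of the cell, shifted by its travel
- jaw_b: second collet jaw, like jaw_a
- jaw_c: third collet jaw, like jaw_a
- buffer_bottle: bystander: bottle with a yellow cap, 60 mm diameter, 135 mm tall, on the bench. Origin: centre of its underside

How it is judged:
On the way, in this order (a step that is already met when the one before it is completed fails the run):
1. the blue electrode is pushed home: its collar sits on the collet ring (within 1.5 mm), centred within 3 mm and upright (z of electrode_blue in the frame of seat below 0.0015 m and horizontal distance between electrode_blue and seat below 0.003 m and angle between electrode_blue's own z axis and vertical below 0.08 rad), for 0.2 s.
2. the nut is turned until all three collet jaws grip the glass with more than 10 N each (z of electrode_blue in the frame of seat below 0.0015 m and horizontal distance between electrode_blue and seat below 0.002 m and angle between electrode_blue's own z axis and vertical below 0.05 rad and contact force between electrode_blue and jaw_a above 10 N and contact force between electrode_blue and jaw_b above 10 N and contact force between electrode_blue and jaw_c above 10 N), for 0.2 s.
At the end, for the whole second after the job is handed in: The blue electrode stands in the gland: collar on the brass ring within 1.5 mm, centred within 2 mm, upright within 0.05 rad, at rest, each jaw gripping with more than 10 N. The other electrodes are within 10 mm, the bottle within 15 mm, of where they were, and upright (all of step 2 and linear speed of electrode_blue below 0.01 m/s and distance of each of electrode_red, electrode_black from where it was at the start of the episode below 0.01 m and angle between each of electrode_red, electrode_black, buffer_bottle's own z axis and vertical below 0.1 rad and distance of buffer_bottle from where it was at the start of the episode below 0.015 m); the robot touches nothing.
It fails at once if a jaw grips the glass with more than 30 N (overtightened) (contact force between electrode_blue and jaw_a above 30 N or contact force between electrode_blue and jaw_b above 30 N or contact force between electrode_blue and jaw_c above 30 N).
It fails at once if the electrode is pressed on the collet ring with more than 35 N (contact force between electrode_blue and collet_ring above 35 N).
It fails at once if another electrode or the bottle is moved more than 20 mm (distance of any of electrode_red, electrode_black, buffer_bottle from where it was at the start of the episode above 0.02 m).
It also fails if it takes over 72 s, if anything falls off the work surface, if the arm or the gripper's body presses on something with over 40 N, if the wrist force passes 120 N, or if a joint passes its speed limit or range.

### The arm

A 6-joint arm with a two-finger parallel gripper is mounted at the origin on the work surface. World frame = base frame: x ahead of the robot, y to its left, z up, the work surface at z = 0. Lengths are in m, angles in rad, forces in N, time in s.
With the tool pointing down it reaches from about 0.25 to 0.725 m from the base axis. Payload 4 kg.
Tool frame: the origin (TCP) lies midway between the tips of the shut fingers; the grasp point (between the pads) lies 19 mm behind it; z points along the fingers, y is the line along which they close (so a half turn about z gives the same grasp; the last joint's range is limited). The gripper opens to 85 mm and grips with 20 to 120 N. Pads are 22 mm wide; open, the fingers measure 114 mm over their backs; the gripper's body (76 mm by 85 mm) begins 54 mm behind the grasp point. The pads swing forward as they close: fully open they stand 13 mm farther back than shut.
Start: joints at [0, 0.241, 0.005, 1.335, 0, 1.571], TCP at [0.5, -0, 0.231] pointing down, gripper open.
Joint ranges: [-2.72, 2.72], [-1.05, 1.87], [-1.09, 1.28], [-1.99, 2.15], [-1.42, 1.44], [-3.14, 3.14]. Speed limits (rad/s): [2.79, 2.79, 3.14, 3.14, 3.14, 3.14].

### API

Orientations are given as a unit quaternion [x, y, z, w].
In Python, from workcell import bot gives the robot as it stands. The module is installed in compiled form; this text tells all that it offers.
- The arm moves only by the tool jog_arm, never from a script. Its argument "deltas" is a list of rows, each an object with "fingers": the opening, from 0 (shut) to 1 (fully open); "delta_pos": the shift along the tool's x, y, z normalised to -1 to 1, where 1 is 300 mm, a list of three; "yaw": the turn about the tool's z normalised to -1 to 1, where 1 is pi/4 rad. A call has 1 to 12 rows; each row is the pose to reach, as a shift and turn from the pose commanded when the call began, along the tool's axes at that moment; what a row does not reach only later rows make up. A row lasts 1/10 s, in which the tool goes at most 50 mm and 8.59 degrees, less where a joint would pass 70% of its speed; a pose out of reach is approached as far as the arm can. A call with a number of a shift or a turn outside -1 to 1 is refused whole. A call with a gripper value outside its range is refused whole. The fingers move at their own pace and stop on an object; the grip force is fixed at half the most. Time passes only in rows, so rows that repeat a pose let the fingers close. It gives the time, the measured TCP pose, the force, the opening and the grip force at its end, in the units of the state.
- bot.get_obs(): the state, without advancing time (a new reading comes with each control period).
- bot.camera(name): name is "scene" or "side" or "wrist"; returns a dict with "image" (384x512x3 uint8, red, green, blue), "range_z" (384x512 float32, m along the optical axis (not along the pixel's ray), 0 where there is no reading), "fx", "fy", "cx", "cy" (pixels), "distortion" ([k1, k2, p1, p2, k3] as OpenCV has them; the pictures are not rectified), "rvec" (rotation vector, rad) and "tvec" (3), from world to camera coordinates, as OpenCV has them. Camera axes: x right, y down, z forward; pixel columns grow to the right and rows downward; lengths in m; the calibration is good to about 2 mm. A picture is of the moment at which its call begins.
- bot.job_done(): hands the job in; it is judged then, once.
The state is a dict: "clock": time; "joint_pos": joint angles; "joint_vel": joint speeds; "tau": joint torques, N m; "eef_pos": TCP position; "tool_rot": TCP orientation; "ft_force": force on the tool from outside, world axes, zero at the start; "ft_torque": the same for the moment, N m; "grip_width": finger opening in m; "grasp_force": force on a finger pad.
Only numpy, scipy, OpenCV 4.12 (cv2) and the standard library are available. Lean on these libraries where they do the work, as an engineer would, in place of code of your own. Each camera call takes 0.05 s, during which the arm holds its last target. There are 200 camera calls.

## Working session

There is one attempt and no reset: what is moved stays moved. The work goes in short steps, Python scripts to look and compute and a tool call to move; the robot and the scene stay as the last step left them, time stands still between calls to the robot, and variables do not carry over. Pictures are saved under pics/ and viewed, at most 10 in all, crops included, and the job is handed in when it is done.

Besides the shell and the picture viewer there is one more tool, called as name([rows], argument=value, ...), one row to a line, values as JSON. jog_arm: Moves the arm, as the interface text tells. Scaled input: -1 to 1 covers 300 mm each way for a shift and pi/4 rad each way for a turn. Its arguments: {"type":"object","properties":{"deltas":{"type":"array","items":{"type":"object","properties":{"fingers":{"type":"number"},"delta_pos":{"type":"array","items":{"type":"number"}},"yaw":{"type":"number"}}}}},"required":["deltas"]}

```bash
mkdir -p pics
cat > h.py <<'E'
import numpy as np,cv2
from workcell import bot
def cam(n):
    c=bot.camera(n); c['K']=np.array([[c['fx'],0,c['cx']],[0,c['fy'],c['cy']],[0,0,1]]);c['D']=np.array(c['distortion'],float)
    c['R']=cv2.Rodrigues(np.array(c['rvec'],float))[0];c['t']=np.array(c['tvec'],float).ravel();return c
def ray(c,u,v):
    p=cv2.undistortPoints(np.array([[[u,v]]],float),c['K'],c['D'])[0,0]
    return -c['R'].T@c['t'], c['R'].T@np.array([p[0],p[1],1.])
def onz(c,u,v,z):
    o,d=ray(c,u,v);return o+d*(z-o[2])/d[2]
def cloud(c):
    h,w=c['range_z'].shape;uv=np.stack(np.meshgrid(np.arange(w),np.arange(h)),-1).reshape(-1,1,2).astype(float)
    p=cv2.undistortPoints(uv,c['K'],c['D'])[:,0];z=c['range_z'].reshape(-1,1)
    P=(np.hstack([p,np.ones_like(z)])*z-c['t'])@c['R'];return P.reshape(h,w,3)
def save(c,n,box=None,s=1):
    im=c['image'][:,:,::-1]
    if box: im=im[box[1]:box[3],box[0]:box[2]]
    cv2.imwrite('pics/'+n,cv2.resize(im,None,fx=s,fy=s,interpolation=cv2.INTER_CUBIC))
E
python3 - <<'E'
from h import *
import pickle
ims=[]
for n in('scene','side'):
    c=cam(n);pickle.dump(c,open(n+'.pkl','wb'));save(c,n+'0.png',s=1.5);print(n,-c['R'].T@c['t'])
    P=cloud(c);im=c['image'].astype(int);
    hsv=cv2.cvtColor(c['image'],cv2.COLOR_RGB2HSV)
    m=((hsv[...,0]>100)&(hsv[...,0]<130)&(hsv[...,1]>120)&(c['range_z']>0)).astype(np.uint8)
    k,l,st,_=cv2.connectedComponentsWithStats(m)
    for i in range(1,k):
        if st[i,4]>40:
            q=P[l==i];print(st[i],q.min(0).round(3),q.max(0).round(3),np.median(q,0).round(3))
s=bot.get_obs();print(s)
E
```

```text
scene [1.34680834 0.46472925 0.69756131]
[114 171  13  19  42] [ 0.499 -0.465  0.009] [ 0.565 -0.366  0.015] [ 0.532 -0.417  0.011]
[ 355  293  126   68 3020] [0.635 0.353 0.003] [0.783 0.589 0.061] [0.73  0.476 0.03 ]
[448 312  11  12  64] [0.648 0.53  0.028] [0.677 0.545 0.052] [0.66  0.539 0.031]
side [0.41892501 0.66212628 0.80791872]
[293 112  12  12 107] [ 0.518 -0.218  0.088] [ 0.55  -0.201  0.123] [ 0.533 -0.207  0.109]
[288 204   9  17 106] [0.474 0.134 0.111] [0.489 0.144 0.158] [0.481 0.14  0.136]
[ 111  302   64   82 2361] [0.63  0.354 0.017] [0.776 0.543 0.062] [0.692 0.456 0.033]
{'clock': 0.1, 'joint_pos': array([-3.30217374e-05,  2.41350803e-01,  3.90014970e-03,  1.33523400e+00,
        3.52944722e-06,  1.57080724e+00]), 'joint_vel': array([ 2.33121863e-03, -2.40214847e-03,  4.92399653e-03,  9.38148657e-05,
       -1.54135906e-03,  1.46248193e-03]), 'tau': array([-3.57412864e-04, -3.73140085e+01,  2.53010201e+01,  1.07858295e-02,
        2.43542411e-05, -2.54672034e-05]), 'eef_pos': array([ 4.99440515e-01, -1.54212063e-05,  2.30511149e-01]), 'tool_rot': array([ 7.07122001e-01,  7.07090931e-01, -6.66367690e-04, -6.68878145e-04]), 'ft_force': array([ 0.5514769 , -0.33317508,  0.66509372]), 'ft_torque': array([-0.02800183,  0.00427631, -0.06398147]), 'grasp_force': 0.0, 'grip_width': 0.08516411593433121}
```

View pics/side0.png

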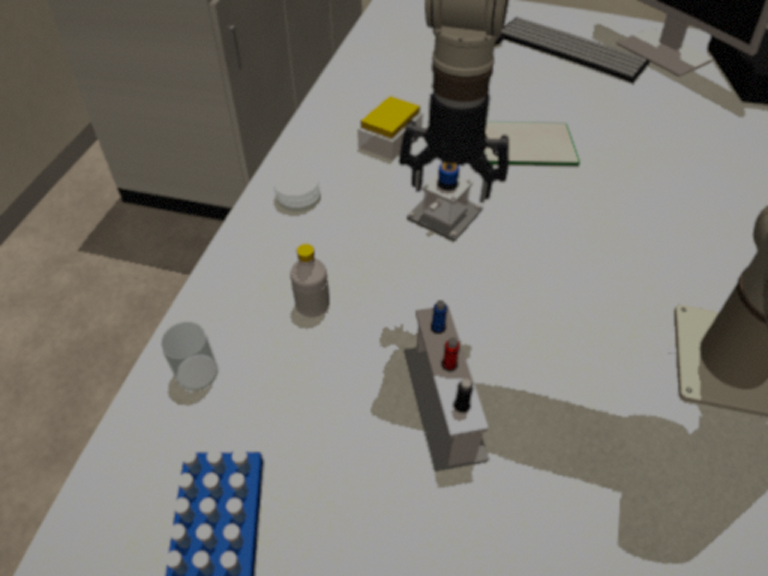

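View pics/scene0.png

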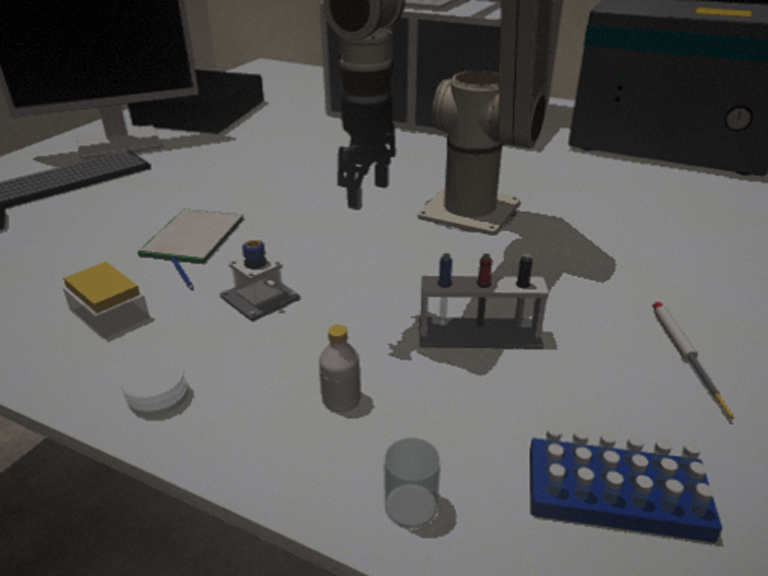

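The side view shows the blue, red and black plug tops at about (440,303), (452,341) and (465,384) in the enlarged picture. In the scene view the nut and ring are at (254,243), and the blue plug is at (446,257).

Run:
```python
from h import *
import pickle
for n,pts in(('side',[(440,304,.161),(452,342,.161),(465,384,.161),(449,165,.120)]),('scene',[(446,257,.161),(486,257,.161),(526,258,.161),(254,243,.12)])):
    c=pickle.load(open(n+'.pkl','rb'))
    for u,v,z in pts: print(n,onz(c,u/1.5,v/1.5,z).round(4))
c=pickle.load(open('side.pkl','rb'));P=cloud(c)
for (u,v) in [(288,212),(320,284)]:
    print(P[v,u])
```

```text
side [0.4818 0.1321 0.161 ]
side [0.4537 0.191  0.161 ]
side [0.4258 0.2499 0.161 ]
side [ 0.5348 -0.228   0.12  ]
scene [0.4868 0.1364 0.161 ]
scene [0.4581 0.1942 0.161 ]
scene [0.4327 0.2527 0.161 ]
scene [ 0.5298 -0.2192  0.12  ]
[0.4902472  0.13741718 0.13355823]
[0.39634888 0.2735533  0.10826978]
```

jog_arm([
  {"delta_pos": [0.15,-0.02,0],"yaw": -0.19,"fingers": 1},
  {"delta_pos": [0.3,-0.04,0],"yaw": -0.38,"fingers": 1},
  {"delta_pos": [0.447,-0.055,0],"yaw": -0.56,"fingers": 1},
  {"delta_pos": [0.447,-0.055,0],"yaw": -0.56,"fingers": 1},
  {"delta_pos": [0.447,-0.055,0],"yaw": -0.56,"fingers": 1},
])

```text
clock: 0.6
eef_pos: [0.483, 0.1349, 0.2308]
tool_rot: [0.535, 0.845, -0.001, -0.0]
ft_force: [-0.4, -0.2, -0.1]
grip_width: 0.0851
grasp_force: 0.0
```

Run:
```python
from h import *
import pickle
c=cam('wrist');pickle.dump(c,open('w1.pkl','wb'));save(c,'w1.png',s=1.5);print(-c['R'].T@c['t'],c['R'])
c=cam('scene');pickle.dump(c,open('scene1.pkl','wb'))
s=bot.get_obs();print(s['clock'],s['eef_pos'],s['tool_rot'],s['joint_pos'])
```

```text
[0.45254427 0.20010651 0.37428006] [[ 0.90356094  0.42845271 -0.00242772]
 [ 0.411684   -0.86659967  0.28199521]
 [ 0.11871775 -0.25579931 -0.95941274]]
0.7 [0.48335007 0.13341925 0.23098883] [ 5.36374347e-01  8.43980052e-01 -4.51970014e-04 -1.65662028e-04] [ 2.69541982e-01  2.44277034e-01  8.98463575e-03  1.33639664e+00
 -3.60490358e-04  1.40181293e+00]
```

View pics/w1.png

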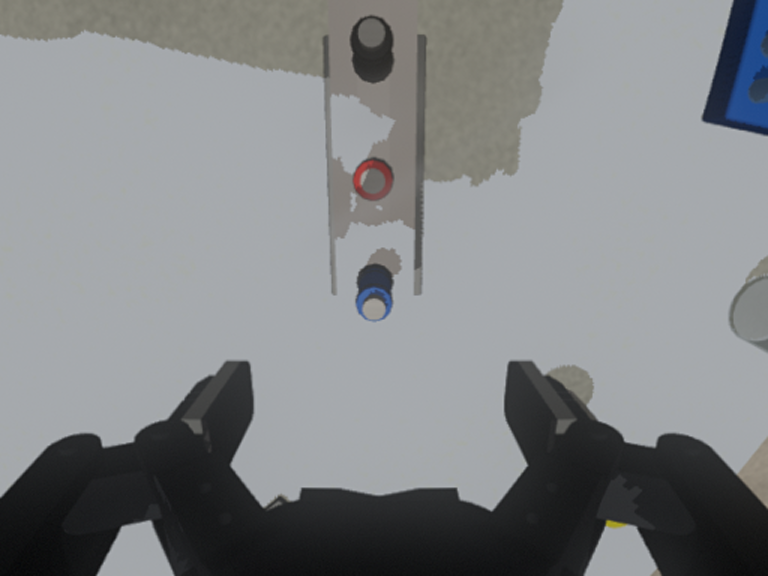

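The wrist view shows the plug tops at blue (374,309), red (375,179) and black (371,34), with the row aligned to the image.

Run:
```python
from h import *
import pickle
c=pickle.load(open('w1.pkl','rb'))
Q=[onz(c,u/1.5,v/1.5,.161) for u,v in[(374,309),(375,179),(371,34)]]
for q in Q: print(q.round(4))
print(np.linalg.norm(Q[0]-Q[1]),np.linalg.norm(Q[1]-Q[2]))
s=bot.get_obs();from scipy.spatial.transform import Rotation as R
T=R.from_quat(s['tool_rot']);print(T.inv().apply(Q[0]-s['eef_pos'])/.3)
print(onz(c,(374)/1.5,301/1.5,.153)) # head top centre
```

```text
[0.4816 0.1323 0.161 ]
[0.4539 0.1923 0.161 ]
[0.4251 0.2492 0.161 ]
0.06611762883251883 0.06375453554305748
[-0.00086122 -0.00661522  0.23330262]
[0.48075661 0.13388687 0.153     ]
```

jog_arm([
  {"delta_pos": [-0.001,-0.006,0.12],"yaw": 0,"fingers": 1},
  {"delta_pos": [-0.001,-0.006,0.24],"yaw": 0,"fingers": 1},
  {"delta_pos": [-0.001,-0.006,0.38],"yaw": 0,"fingers": 1},
  {"delta_pos": [-0.001,-0.006,0.38],"yaw": 0,"fingers": 1},
  {"delta_pos": [-0.001,-0.006,0.38],"yaw": 0,"fingers": 0},
  {"delta_pos": [-0.001,-0.006,0.38],"yaw": 0,"fingers": 0},
  {"delta_pos": [-0.001,-0.006,0.38],"yaw": 0,"fingers": 0},
  {"delta_pos": [-0.001,-0.006,0.38],"yaw": 0,"fingers": 0},
  {"delta_pos": [-0.001,-0.006,0.38],"yaw": 0,"fingers": 0},
  {"delta_pos": [-0.001,-0.006,0.38],"yaw": 0,"fingers": 0},
])

```text
clock: 1.7
eef_pos: [0.4828, 0.1332, 0.1189]
tool_rot: [0.536, 0.844, 0.001, 0.001]
ft_force: [-0.6, -1.2, 6.8]
grip_width: 0.0183
grasp_force: 58.4
```

jog_arm([
  {"delta_pos": [0,0,-0.08],"yaw": 0,"fingers": 0},
  {"delta_pos": [0,0,-0.16],"yaw": 0,"fingers": 0},
  {"delta_pos": [0,0,-0.25],"yaw": 0,"fingers": 0},
  {"delta_pos": [0,0,-0.34],"yaw": 0,"fingers": 0},
  {"delta_pos": [0,0,-0.43],"yaw": 0,"fingers": 0},
  {"delta_pos": [0,0,-0.43],"yaw": 0,"fingers": 0},
])

```text
clock: 2.3
eef_pos: [0.4842, 0.1338, 0.2504]
tool_rot: [0.536, 0.844, 0.003, 0.003]
ft_force: [0.8, 0.1, -0.7]
grip_width: 0.0186
grasp_force: 58.7
```

Run:
```python
from h import *
import pickle
c=cam('scene');pickle.dump(c,open('sc2.pkl','wb'))
im=np.hstack([cv2.resize(c['image'][80:240,250:370],None,fx=3,fy=3,interpolation=2),cv2.resize(c['image'][140:220,130:210],(480,480),interpolation=2)[:, :340]])
cv2.imwrite('pics/s2.png',im[:,:,::-1])
s=bot.get_obs();print(s['eef_pos'],s['tool_rot'],s['ft_force'],s['grip_width'])
from scipy.spatial.transform import Rotation as R
T=R.from_quat(s['tool_rot']);print(T.inv().apply(np.array([.532,-.223,.25])-s['eef_pos'])/.3)
```

```text
[0.48317669 0.13353299 0.24809275] [0.53572215 0.84439125 0.00170348 0.00151762] [-0.29279315  0.25951376 -0.95368911] 0.01853678861431571
[-1.14454603 -0.35900862 -0.00712975]
```

View pics/s2.png

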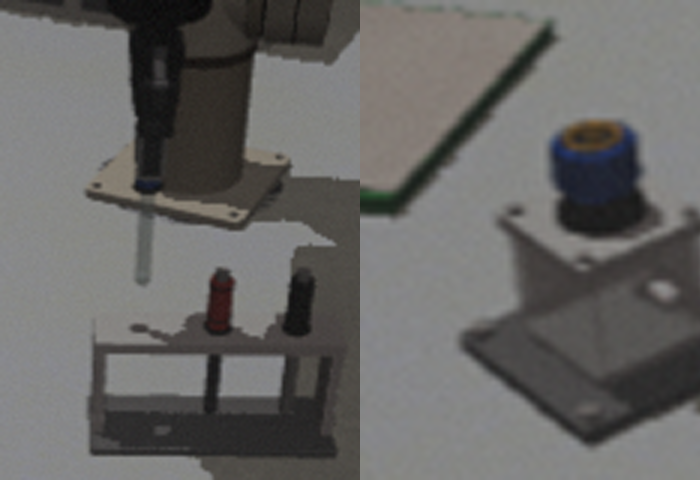

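jog_arm([
  {"delta_pos": [-0.1,-0.03,0],"yaw": 0,"fingers": 0},
  {"delta_pos": [-0.25,-0.09,0],"yaw": 0,"fingers": 0},
  {"delta_pos": [-0.4,-0.14,0],"yaw": 0,"fingers": 0},
  {"delta_pos": [-0.55,-0.19,0],"yaw": 0,"fingers": 0},
  {"delta_pos": [-0.7,-0.25,0],"yaw": 0,"fingers": 0},
  {"delta_pos": [-0.85,-0.3,0],"yaw": 0,"fingers": 0},
  {"delta_pos": [-1,-0.36,0],"yaw": 0,"fingers": 0},
])

```text
clock: 3.05
eef_pos: [0.5113, -0.1859, 0.2444]
tool_rot: [0.536, 0.844, -0.0, -0.001]
ft_force: [0.1, 0.5, -1.4]
grip_width: 0.0185
grasp_force: 58.7
```

jog_arm([
  {"delta_pos": [-0.12,0,0],"yaw": 0,"fingers": 0},
  {"delta_pos": [-0.25,0,0],"yaw": 0,"fingers": 0},
  {"delta_pos": [-0.36,0,0],"yaw": 0,"fingers": 0},
  {"delta_pos": [-0.36,0,0],"yaw": 0,"fingers": 0},
  {"delta_pos": [-0.36,0,0],"yaw": 0,"fingers": 0},
])

```text
clock: 3.55
eef_pos: [0.5571, -0.2822, 0.2436]
tool_rot: [0.536, 0.844, -0.0, -0.002]
ft_force: [-0.6, 0.7, -0.8]
grip_width: 0.0184
grasp_force: 58.8
```

Run:
```python
from h import *
import pickle
s=bot.get_obs();print(s['clock'],s['eef_pos'],s['tool_rot'],s['ft_force'],s['grip_width'])
c=cam('wrist');c['s']=s;pickle.dump(c,open('w3.pkl','wb'));save(c,'w3.png',s=1.5)
```

```text
3.55 [ 0.55710884 -0.28215264  0.24358378] [ 5.36341862e-01  8.43997614e-01 -3.99029302e-05 -2.33085968e-03] [-0.58629919  0.71472156 -0.79937142] 0.018415128679335098
```

View pics/w3.png

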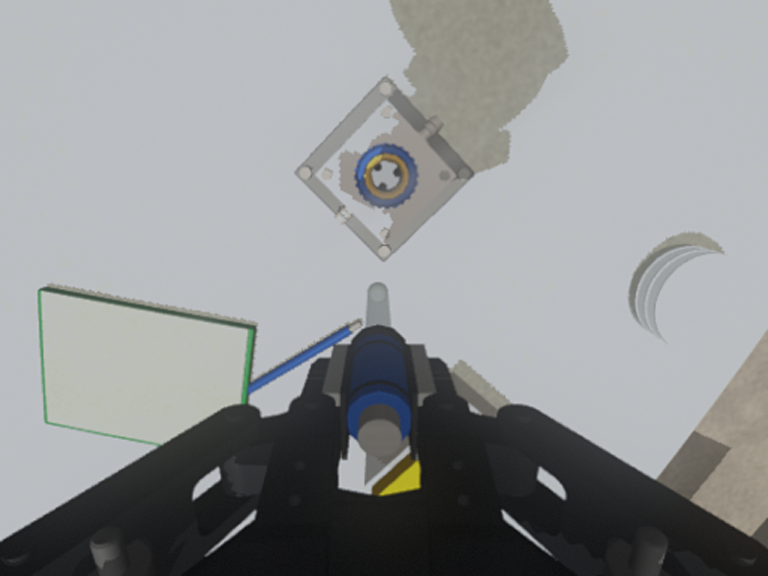

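Run:
```python
from h import *
import pickle
c=pickle.load(open('w3.pkl','rb'))
im=np.hstack([cv2.resize(c['image'][90:150,230:290],(480,480),interpolation=2),cv2.resize(c['image'][180:312,220:285],None,fx=480/132,fy=480/132,interpolation=2)])
cv2.imwrite('pics/w3c.png',im[:,:,::-1]);print(im.shape)
```

```text
(480, 716, 3)
```

View pics/w3c.png

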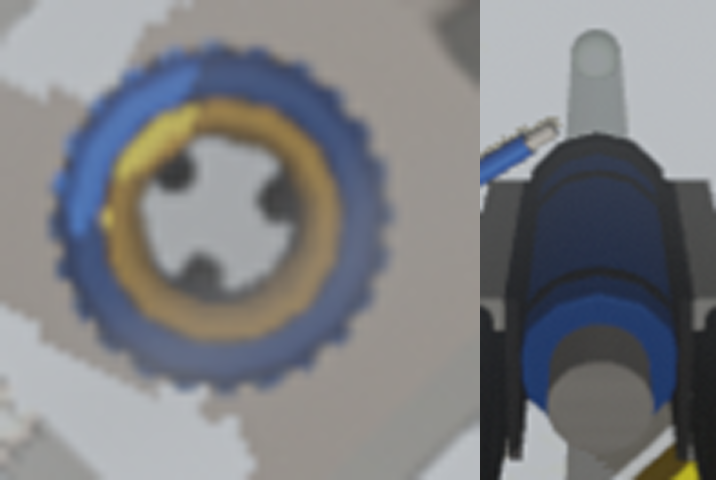

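Run:
```python
from h import *
import pickle
from scipy.spatial.transform import Rotation as R
c=pickle.load(open('w3.pkl','rb'));s=c['s'];T=R.from_quat(s['tool_rot'])
r=onz(c,257.6,117,.12);t=onz(c,251.5,194.2,.148);p=onz(c,252.9,291.8,.2856);e=s['eef_pos']
for n,q in(('ring',r),('tip',t),('plug',p)): print(n,q.round(4),(T.inv().apply(q-e)).round(4))
print('ring-tip tool',T.inv().apply(r-t)/.3)
print('err per z for plug,tip:',onz(c,252.9,291.8,.2876)-p,onz(c,251.5,194.2,.150)-t)
```

```text
ring [ 0.5335 -0.2214  0.12  ] [0.0645 0.0047 0.1238]
tip [ 0.5561 -0.282   0.148 ] [ 0.0002 -0.0006  0.0956]
plug [ 0.5579 -0.2826  0.2856] [-0.0006  0.0004 -0.042 ]
ring-tip tool [0.21446509 0.01790763 0.094123  ]
err per z for plug,tip: [-0.00060185  0.00128334  0.002     ] [-0.00024048  0.00054071  0.002     ]
```

The crop shows the ring centre at (257.6,117) in camera pixels, the shaft tip at (251.5,194) and the plug at (253,292). The electrode is upright and centred on the TCP.

jog_arm([
  {"delta_pos": [0.1,0.009,0],"yaw": 0,"fingers": 0},
  {"delta_pos": [0.2145,0.0175,0],"yaw": 0,"fingers": 0},
  {"delta_pos": [0.2145,0.0175,0.03],"yaw": 0,"fingers": 0},
  {"delta_pos": [0.2145,0.0175,0.03],"yaw": 0,"fingers": 0},
  {"delta_pos": [0.2145,0.0175,0.03],"yaw": 0,"fingers": 0},
])

```text
clock: 4.1
eef_pos: [0.5352, -0.2212, 0.2373]
tool_rot: [0.535, 0.845, -0.0, 0.0]
ft_force: [0.8, -0.0, -0.8]
grip_width: 0.0188
grasp_force: 58.8
```

Run:
```python
from h import *
import pickle
s=bot.get_obs();print(s['clock'],s['eef_pos'],s['tool_rot'],s['ft_force'],s['ft_torque'],s['joint_pos'])
c=cam('wrist');c['s']=s;pickle.dump(c,open('w4.pkl','wb'))
d=cam('side');e=cam('scene')
im=np.hstack([cv2.resize(x,(400,480),interpolation=2) for x in (c['image'][165:237,220:280],)])
for n,x in (('side',d),('scene',e)):
    uv=cv2.projectPoints(np.array([[.5335,-.2214,.125]]),x['R'],x['t'],x['K'],x['D'])[0].ravel();u,v=uv.astype(int);print(n,uv)
    im=np.hstack([im,cv2.resize(x['image'][v-36:v+36,u-15:u+15],(200,480),interpolation=2)])
cv2.imwrite('pics/w4.png',im[:,:,::-1])
```

```text
4.1 [ 0.53524513 -0.22124233  0.23730846] [ 5.35466225e-01  8.44556633e-01 -1.28476892e-04  3.87057309e-08] [ 0.78880347 -0.02039453 -0.8378315 ] [-0.00260824  0.04251817  0.00923718] [-3.91827133e-01  3.98310759e-01  2.41623435e-01  1.41415322e+00
 -2.53121230e-04  7.38292254e-01]
side [299.49500174 110.06702492]
scene [167.64490781 160.79897628]
```

View pics/w4.png

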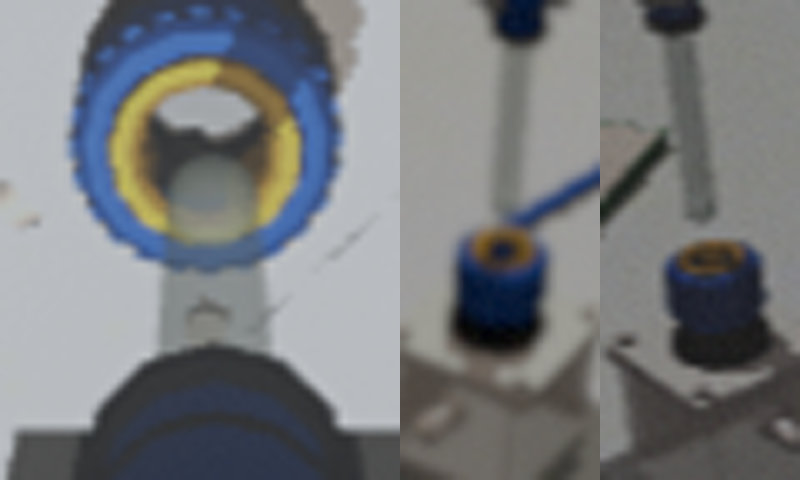

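The wrist crop shows the ring centre at (207,150) and the tip at (212,197). The other views show the shaft nearly over the ring.

Run:
```python
from h import *
import pickle
from scipy.spatial.transform import Rotation as R
c=pickle.load(open('w4.pkl','rb'));s=c['s'];T=R.from_quat(s['tool_rot'])
r=onz(c,250.6,187.1,.12);e=s['eef_pos'];z=e[2]-.0139-.082
t=onz(c,251.4,194.1,z)
print(r,t,T.inv().apply(r-t),T.inv().apply(r-e))
```

```text
[ 0.53352287 -0.22135497  0.12      ] [ 0.53447774 -0.22140683  0.14140846] [ 0.00045716 -0.00083688  0.02140858] [ 0.00064891 -0.00158031  0.11730872]
```

jog_arm([
  {"delta_pos": [0.0015,-0.0035,0.03],"yaw": 0,"fingers": 0},
  {"delta_pos": [0.0015,-0.0035,0.06],"yaw": 0,"fingers": 0},
  {"delta_pos": [0.0015,-0.0035,0.09],"yaw": 0,"fingers": 0},
  {"delta_pos": [0.0015,-0.0035,0.11],"yaw": 0,"fingers": 0},
  {"delta_pos": [0.0015,-0.0035,0.11],"yaw": 0,"fingers": 0},
])

```text
clock: 4.75
eef_pos: [0.5333, -0.2214, 0.2026]
tool_rot: [0.536, 0.844, -0.0, -0.002]
ft_force: [0.2, -0.5, -0.2]
grip_width: 0.0187
grasp_force: 58.8
```

jog_arm([
  {"delta_pos": [0,0,0.02],"yaw": 0,"fingers": 0},
  {"delta_pos": [0,0,0.04],"yaw": 0,"fingers": 0},
  {"delta_pos": [0,0,0.06],"yaw": 0,"fingers": 0},
  {"delta_pos": [0,0,0.08],"yaw": 0,"fingers": 0},
  {"delta_pos": [0,0,0.1],"yaw": 0,"fingers": 0},
  {"delta_pos": [0,0,0.1],"yaw": 0,"fingers": 0},
])

```text
clock: 5.35
eef_pos: [0.5338, -0.2214, 0.173]
tool_rot: [0.536, 0.844, -0.0, -0.001]
ft_force: [1.5, 0.3, -4.0]
grip_width: 0.0186
grasp_force: 58.6
```

jog_arm([
  {"delta_pos": [0,0,0.02],"yaw": 0,"fingers": 0},
  {"delta_pos": [0,0,0.04],"yaw": 0,"fingers": 0},
  {"delta_pos": [0,0,0.06],"yaw": 0,"fingers": 0},
  {"delta_pos": [0,0,0.08],"yaw": 0,"fingers": 0},
  {"delta_pos": [0,0,0.1],"yaw": 0,"fingers": 0},
])

```text
clock: 5.85
eef_pos: [0.5342, -0.2217, 0.1439]
tool_rot: [0.536, 0.844, -0.0, 0.0]
ft_force: [-0.3, 0.3, 3.4]
grip_width: 0.0185
grasp_force: 59.3
```

jog_arm([
  {"delta_pos": [0,0,0.006],"yaw": 0,"fingers": 0},
  {"delta_pos": [0,0,0.012],"yaw": 0,"fingers": 0},
  {"delta_pos": [0,0,0.012],"yaw": 0,"fingers": 0},
])

```text
clock: 6.15
eef_pos: [0.534, -0.2216, 0.1401]
tool_rot: [0.536, 0.844, -0.0, -0.0]
ft_force: [0.1, -0.2, -2.8]
grip_width: 0.0188
grasp_force: 59.1
```

jog_arm([
  {"delta_pos": [0,0,0.005],"yaw": 0,"fingers": 0},
  {"delta_pos": [0,0,0.01],"yaw": 0,"fingers": 0},
  {"delta_pos": [0,0,0.01],"yaw": 0,"fingers": 0},
])

```text
clock: 6.45
eef_pos: [0.5341, -0.2216, 0.1375]
tool_rot: [0.536, 0.844, -0.0, -0.0]
ft_force: [0.0, -0.5, -0.2]
grip_width: 0.0187
grasp_force: 59.1
```

jog_arm([
  {"delta_pos": [0,0,0.005],"yaw": 0,"fingers": 0},
  {"delta_pos": [0,0,0.005],"yaw": 0,"fingers": 0},
])

```text
clock: 6.65
eef_pos: [0.5341, -0.2216, 0.1359]
tool_rot: [0.536, 0.844, -0.0, -0.0]
ft_force: [-0.6, 0.5, -0.1]
grip_width: 0.0183
grasp_force: 59.1
```

jog_arm([
  {"delta_pos": [0,0,0.004],"yaw": 0,"fingers": 0},
  {"delta_pos": [0,0,0.004],"yaw": 0,"fingers": 0},
])

```text
clock: 6.85
eef_pos: [0.5342, -0.2217, 0.1348]
tool_rot: [0.536, 0.844, -0.0, -0.0]
ft_force: [0.1, -0.6, -0.4]
grip_width: 0.0187
grasp_force: 59.1
```

jog_arm([
  {"delta_pos": [0,0,0.004],"yaw": 0,"fingers": 0},
  {"delta_pos": [0,0,0.004],"yaw": 0,"fingers": 0},
])

```text
clock: 7.05
eef_pos: [0.5342, -0.2217, 0.1339]
tool_rot: [0.536, 0.844, -0.0, 0.0]
ft_force: [-0.6, -0.5, 2.9]
grip_width: 0.0184
grasp_force: 59.4
```

jog_arm([
  {"delta_pos": [0,0,0.003],"yaw": 0,"fingers": 0},
  {"delta_pos": [0,0,0.003],"yaw": 0,"fingers": 0},
])

```text
clock: 7.25
eef_pos: [0.5343, -0.2217, 0.1339]
tool_rot: [0.536, 0.844, 0.0, 0.0]
ft_force: [-1.9, -0.2, 7.5]
grip_width: 0.0188
grasp_force: 59.7
```

jog_arm([
  {"delta_pos": [0,0,0.001],"yaw": 0,"fingers": 0},
  {"delta_pos": [0,0,0.001],"yaw": 0,"fingers": 0},
  {"delta_pos": [0,0,0.001],"yaw": 0,"fingers": 1},
  {"delta_pos": [0,0,0.001],"yaw": 0,"fingers": 1},
  {"delta_pos": [0,0,0.001],"yaw": 0,"fingers": 1},
  {"delta_pos": [0,0,0.001],"yaw": 0,"fingers": 1},
  {"delta_pos": [0,0,0.001],"yaw": 0,"fingers": 1},
  {"delta_pos": [0,0,0.001],"yaw": 0,"fingers": 1},
])

```text
clock: 8.05
eef_pos: [0.5342, -0.2216, 0.1324]
tool_rot: [0.536, 0.844, -0.0, -0.0]
ft_force: [0.2, 0.1, -0.2]
grip_width: 0.0854
grasp_force: 0.0
```

Run:
```python
from h import *
import pickle
from scipy.spatial.transform import Rotation as R
s=bot.get_obs();print(s['clock'],s['eef_pos'],s['ft_force'],s['ft_torque'],s['grip_width'])
d=cam('side');e=cam('scene');c=cam('wrist');im=cv2.resize(c['image'][165:309,200:310],(367,480),interpolation=2)
for n,x in (('side',d),('scene',e)):
    u,v=cv2.projectPoints(np.array([[.5335,-.2214,.135]]),x['R'],x['t'],x['K'],x['D'])[0].ravel().astype(int)
    im=np.hstack([im,cv2.resize(x['image'][v-36:v+36,u-15:u+15],(200,480),interpolation=2)])
cv2.imwrite('pics/w5.png',im[:,:,::-1])
```

```text
8.05 [ 0.53419248 -0.22164091  0.13243345] [ 0.18400491  0.13195522 -0.15714388] [ 0.03804043 -0.0188472  -0.00995062] 0.08536814453447716
```

View pics/w5.png

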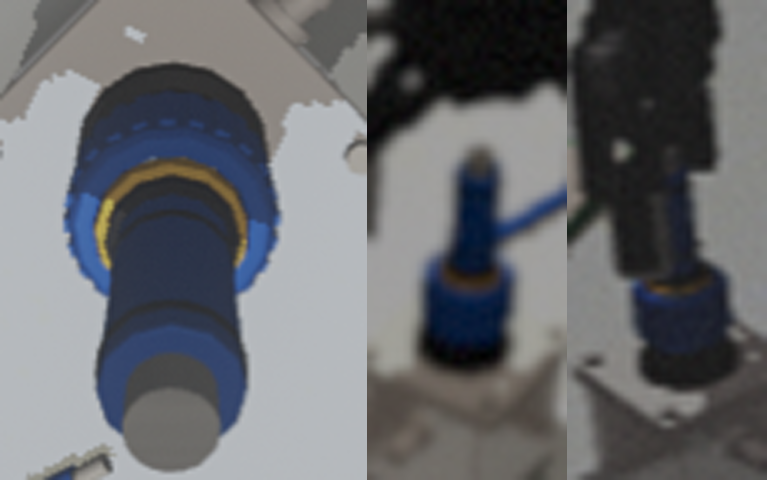

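The wrist crop shows the collar flat and concentric on the brass ring, with the head upright. Next I lower the open fingers around the nut.

jog_arm([
  {"delta_pos": [0,0,0.03],"yaw": 0,"fingers": 1},
  {"delta_pos": [0,0,0.06],"yaw": 0,"fingers": 1},
  {"delta_pos": [0,0,0.08],"yaw": 0,"fingers": 1},
  {"delta_pos": [0,0,0.08],"yaw": 0,"fingers": 1},
  {"delta_pos": [0,0,0.08],"yaw": 0,"fingers": 1},
])

```text
clock: 8.7
eef_pos: [0.534, -0.2216, 0.1082]
tool_rot: [0.536, 0.844, -0.0, -0.0]
ft_force: [-0.1, 0.4, -0.3]
grip_width: 0.0854
grasp_force: 0.0
```

jog_arm([
  {"delta_pos": [0,0,0],"yaw": 0,"fingers": 0},
  {"delta_pos": [0,0,0],"yaw": 0,"fingers": 0},
  {"delta_pos": [0,0,0],"yaw": 0,"fingers": 0},
  {"delta_pos": [0,0,0],"yaw": 0,"fingers": 0},
  {"delta_pos": [0,0,0],"yaw": 0,"fingers": 0},
  {"delta_pos": [0,0,0],"yaw": 0,"fingers": 0},
])

```text
clock: 9.3
eef_pos: [0.5336, -0.2222, 0.1095]
tool_rot: [0.536, 0.844, -0.001, 0.0]
ft_force: [-3.5, 0.1, 5.3]
grip_width: 0.0362
grasp_force: 59.5
```

```bash
cat > r.py <<'E'
from h import *
from scipy.spatial.transform import Rotation as R
s=bot.get_obs();x=R.from_quat(s['tool_rot']).as_matrix()[:,0]
print(s['clock'],s['eef_pos'].round(4),'F',s['ft_force'].round(2),'M',s['ft_torque'].round(3),'cw',round(-np.arctan2(x[1],x[0]),4),'j6',s['joint_pos'][5].round(3),'t6',s['tau'][5].round(4),s['grip_width'].round(4),s['grasp_force'])
E
python3 r.py
```

```text
Traceback (most recent call last):
  File "r.py", line 4, in <module>
    print(s['clock'],s['eef_pos'].round(4),'F',s['ft_force'].round(2),'M',s['ft_torque'].round(3),'cw',round(-np.arctan2(x[1],x[0]),4),'j6',s['joint_pos'][5].round(3),'t6',s['tau'][5].round(4),s['grip_width'].round(4),s['grasp_force'])
                                                                                                                                                                                                 ^^^^^^^^^^^^^^^^^^^^^
AttributeError: 'float' object has no attribute 'round'
```

```bash
sed -i "s/s\['grip_width'\].round(4)/s['grip_width']/" r.py; python3 r.py
```

```text
9.3 [ 0.5336 -0.2222  0.1095] F [-3.52  0.1   5.29] M [-0.154  0.815 -0.044] cw -2.0101 j6 0.738 t6 -0.0108 0.036159389098754664 59.51059229671955
```

jog_arm([
  {"delta_pos": [0,0,0],"yaw": 0.13,"fingers": 0},
  {"delta_pos": [0,0,0],"yaw": 0.13,"fingers": 0},
  {"delta_pos": [0,0,0],"yaw": 0.13,"fingers": 0},
])

```text
clock: 9.6
eef_pos: [0.5336, -0.2222, 0.1095]
tool_rot: [0.579, 0.816, -0.001, 0.0]
ft_force: [-3.2, 0.8, 6.6]
grip_width: 0.0361
grasp_force: 59.5
```

```bash
python3 r.py
```

```text
9.6 [ 0.5336 -0.2222  0.1095] F [-3.15  0.76  6.6 ] M [-0.115  0.798 -0.196] cw -1.9076 j6 0.84 t6 -0.1541 0.03607366829182656 59.51593201607466
```

jog_arm([
  {"delta_pos": [0,0,0],"yaw": 0.13,"fingers": 0},
  {"delta_pos": [0,0,0],"yaw": 0.13,"fingers": 0},
  {"delta_pos": [0,0,0],"yaw": 0.13,"fingers": 0},
])

```text
clock: 9.9
eef_pos: [0.5336, -0.2221, 0.1095]
tool_rot: [0.619, 0.785, -0.001, 0.0]
ft_force: [-4.0, 0.1, 5.3]
grip_width: 0.0361
grasp_force: 59.5
```

```bash
python3 r.py
```

```text
9.9 [ 0.5336 -0.2221  0.1095] F [-3.97  0.08  5.31] M [-0.124  0.761 -0.23 ] cw -1.8055 j6 0.942 t6 -0.1553 0.03605783503976086 59.52106984332204
```

jog_arm([
  {"delta_pos": [0,0,0],"yaw": 0.13,"fingers": 0},
  {"delta_pos": [0,0,0],"yaw": 0.13,"fingers": 0},
  {"delta_pos": [0,0,0],"yaw": 0.13,"fingers": 0},
])

```text
clock: 10.2
eef_pos: [0.5336, -0.2221, 0.1095]
tool_rot: [0.659, 0.752, -0.001, 0.0]
ft_force: [-3.2, -0.3, 5.2]
grip_width: 0.0358
grasp_force: 59.5
```

```bash
python3 r.py
```

```text
10.2 [ 0.5336 -0.2221  0.1095] F [-3.18 -0.25  5.16] M [-0.125  0.8   -0.144] cw -1.7034 j6 1.044 t6 -0.1554 0.03579748126715573 59.524059472605586
```

jog_arm([
  {"delta_pos": [0,0,0],"yaw": 0.13,"fingers": 0},
  {"delta_pos": [0,0,0],"yaw": 0.13,"fingers": 0},
  {"delta_pos": [0,0,0],"yaw": 0.13,"fingers": 0},
])

```text
clock: 10.5
eef_pos: [0.5336, -0.2222, 0.1095]
tool_rot: [0.696, 0.718, -0.001, 0.0]
ft_force: [-3.1, -0.7, 4.4]
grip_width: 0.0362
grasp_force: 59.5
```

```bash
python3 r.py
```

```text
10.5 [ 0.5336 -0.2222  0.1095] F [-3.15 -0.69  4.38] M [-0.109  0.774 -0.141] cw -1.6013 j6 1.146 t6 -0.1553 0.036240008749166386 59.526559514924884
```

jog_arm([
  {"delta_pos": [0,0,0],"yaw": 0.13,"fingers": 0},
  {"delta_pos": [0,0,0],"yaw": 0.13,"fingers": 0},
  {"delta_pos": [0,0,0],"yaw": 0.13,"fingers": 0},
])

```text
clock: 10.8
eef_pos: [0.5336, -0.2221, 0.1095]
tool_rot: [0.732, 0.681, -0.001, 0.0]
ft_force: [-3.0, -0.9, 5.6]
grip_width: 0.0363
grasp_force: 59.5
```

```bash
python3 r.py
```

```text
10.8 [ 0.5336 -0.2221  0.1095] F [-2.98 -0.88  5.64] M [-0.03   0.815 -0.179] cw -1.4991 j6 1.249 t6 -0.1553 0.03629295730376698 59.52949221711606
```

jog_arm([
  {"delta_pos": [0,0,0],"yaw": 0.13,"fingers": 0},
  {"delta_pos": [0,0,0],"yaw": 0.13,"fingers": 0},
  {"delta_pos": [0,0,0],"yaw": 0.13,"fingers": 0},
])

```text
clock: 11.1
eef_pos: [0.5336, -0.2221, 0.1095]
tool_rot: [0.766, 0.643, -0.001, 0.0]
ft_force: [-2.9, -1.0, 5.4]
grip_width: 0.0364
grasp_force: 59.5
```

```bash
python3 r.py
```

```text
11.1 [ 0.5336 -0.2221  0.1095] F [-2.89 -0.98  5.43] M [-0.089  0.885 -0.158] cw -1.3971 j6 1.351 t6 -0.1555 0.03641431188385691 59.53161970479414
```

jog_arm([
  {"delta_pos": [0,0,0],"yaw": 0.13,"fingers": 0},
  {"delta_pos": [0,0,0],"yaw": 0.13,"fingers": 0},
  {"delta_pos": [0,0,0],"yaw": 0.13,"fingers": 0},
])

```text
clock: 11.4
eef_pos: [0.5336, -0.2221, 0.1095]
tool_rot: [0.798, 0.603, -0.001, 0.0]
ft_force: [-4.2, -0.5, 5.4]
grip_width: 0.0361
grasp_force: 59.5
```

```bash
python3 r.py
```

```text
11.4 [ 0.5336 -0.2221  0.1095] F [-4.21 -0.5   5.41] M [-0.105  0.878 -0.208] cw -1.295 j6 1.453 t6 -0.1554 0.03607187734391293 59.53434705734253
```

jog_arm([
  {"delta_pos": [0,0,0],"yaw": 0.13,"fingers": 0},
  {"delta_pos": [0,0,0],"yaw": 0.13,"fingers": 0},
  {"delta_pos": [0,0,0],"yaw": 0.13,"fingers": 0},
])

```text
clock: 11.7
eef_pos: [0.5336, -0.2221, 0.1095]
tool_rot: [0.827, 0.562, -0.001, 0.0]
ft_force: [-3.4, 0.2, 5.2]
grip_width: 0.036
grasp_force: 59.5
```

```bash
python3 r.py
```

```text
11.7 [ 0.5336 -0.2221  0.1095] F [-3.37  0.18  5.18] M [-0.055  0.834 -0.169] cw -1.1928 j6 1.555 t6 -0.1555 0.035964695320612514 59.536152665968984
```

jog_arm([
  {"delta_pos": [0,0,0],"yaw": 0.13,"fingers": 0},
  {"delta_pos": [0,0,0],"yaw": 0.13,"fingers": 0},
  {"delta_pos": [0,0,0],"yaw": 0.13,"fingers": 0},
])

```text
clock: 12.0
eef_pos: [0.5336, -0.2221, 0.1095]
tool_rot: [0.855, 0.519, -0.001, 0.0]
ft_force: [-3.6, -0.3, 5.5]
grip_width: 0.0363
grasp_force: 59.5
```

```bash
python3 r.py
```

```text
12.0 [ 0.5336 -0.2221  0.1095] F [-3.55 -0.33  5.46] M [ 0.001  0.871 -0.163] cw -1.0907 j6 1.657 t6 -0.1555 0.036302783304684706 59.53831400955096
```

jog_arm([
  {"delta_pos": [0,0,0],"yaw": 0.13,"fingers": 0},
  {"delta_pos": [0,0,0],"yaw": 0.13,"fingers": 0},
  {"delta_pos": [0,0,0],"yaw": 0.13,"fingers": 0},
])

```text
clock: 12.3
eef_pos: [0.5336, -0.2221, 0.1095]
tool_rot: [0.88, 0.474, -0.0, 0.0]
ft_force: [-4.6, -0.7, 5.9]
grip_width: 0.036
grasp_force: 59.5
```

```bash
python3 r.py
```

```text
12.3 [ 0.5336 -0.2221  0.1095] F [-4.6  -0.74  5.86] M [-0.061  0.916 -0.183] cw -0.9886 j6 1.759 t6 -0.1556 0.036025239258881264 59.539529546163976
```

jog_arm([
  {"delta_pos": [0,0,0],"yaw": 0.13,"fingers": 0},
  {"delta_pos": [0,0,0],"yaw": 0.13,"fingers": 0},
  {"delta_pos": [0,0,0],"yaw": 0.13,"fingers": 0},
])

```text
clock: 12.6
eef_pos: [0.5336, -0.2221, 0.1095]
tool_rot: [0.903, 0.429, -0.0, 0.0]
ft_force: [-4.1, -0.6, 5.4]
grip_width: 0.0357
grasp_force: 59.5
```

```bash
python3 r.py
```

```text
12.6 [ 0.5336 -0.2221  0.1095] F [-4.12 -0.59  5.37] M [-0.018  0.878 -0.131] cw -0.8865 j6 1.861 t6 -0.155 0.03574933532635978 59.540701161604375
```

jog_arm([
  {"delta_pos": [0,0,0],"yaw": 0.13,"fingers": 0},
  {"delta_pos": [0,0,0],"yaw": 0.13,"fingers": 0},
  {"delta_pos": [0,0,0],"yaw": 0.13,"fingers": 0},
])

```text
clock: 12.9
eef_pos: [0.5336, -0.2221, 0.1095]
tool_rot: [0.924, 0.382, -0.0, 0.0]
ft_force: [-3.5, -0.3, 6.0]
grip_width: 0.0364
grasp_force: 59.5
```

```bash
python3 r.py
```

```text
12.9 [ 0.5336 -0.2221  0.1095] F [-3.46 -0.34  6.  ] M [-0.012  0.843 -0.092] cw -0.7845 j6 1.963 t6 -0.1398 0.03639949294324054 59.54244602937251
```

jog_arm([
  {"delta_pos": [0,0,0],"yaw": 0.13,"fingers": 0},
  {"delta_pos": [0,0,0],"yaw": 0.13,"fingers": 0},
  {"delta_pos": [0,0,0],"yaw": 0.13,"fingers": 0},
])

```text
clock: 13.2
eef_pos: [0.5335, -0.2221, 0.1095]
tool_rot: [0.942, 0.335, -0.0, 0.0]
ft_force: [-3.3, -0.3, 6.5]
grip_width: 0.036
grasp_force: 59.5
```

```bash
python3 r.py
```

```text
13.2 [ 0.5335 -0.2221  0.1095] F [-3.25 -0.32  6.52] M [-0.022  0.849 -0.094] cw -0.6825 j6 2.065 t6 -0.1082 0.03602658692235037 59.5427863067016
```

jog_arm([
  {"delta_pos": [0,0,0],"yaw": 0.13,"fingers": 0},
  {"delta_pos": [0,0,0],"yaw": 0.13,"fingers": 0},
  {"delta_pos": [0,0,0],"yaw": 0.13,"fingers": 0},
])

```text
clock: 13.5
eef_pos: [0.5335, -0.222, 0.1095]
tool_rot: [0.958, 0.286, -0.0, 0.0]
ft_force: [-3.7, -0.8, 6.3]
grip_width: 0.0359
grasp_force: 59.5
```

```bash
python3 r.py
```

```text
13.5 [ 0.5335 -0.222   0.1095] F [-3.71 -0.84  6.28] M [-0.004  0.835 -0.021] cw -0.5805 j6 2.167 t6 -0.0738 0.03587834505336557 59.542764918878675
```

jog_arm([
  {"delta_pos": [0,0,0],"yaw": 0.13,"fingers": 0},
  {"delta_pos": [0,0,0],"yaw": 0.13,"fingers": 0},
  {"delta_pos": [0,0,0],"yaw": 0.13,"fingers": 0},
])

```text
clock: 13.8
eef_pos: [0.5335, -0.222, 0.1095]
tool_rot: [0.972, 0.237, -0.0, 0.0]
ft_force: [-4.2, -1.1, 5.8]
grip_width: 0.0362
grasp_force: 59.5
```

```bash
python3 r.py
```

```text
13.8 [ 0.5335 -0.222   0.1095] F [-4.18 -1.05  5.78] M [ 0.009  0.798 -0.001] cw -0.4785 j6 2.269 t6 -0.0381 0.03622108623125747 59.54246941488236
```

jog_arm([
  {"delta_pos": [0,0,0],"yaw": 0,"fingers": 1},
  {"delta_pos": [0,0,0],"yaw": 0,"fingers": 1},
  {"delta_pos": [0,0,0],"yaw": 0,"fingers": 1},
  {"delta_pos": [0,0,0],"yaw": 0,"fingers": 1},
  {"delta_pos": [0,0,0],"yaw": 0,"fingers": 1},
  {"delta_pos": [0,0,-0.1],"yaw": 0,"fingers": 1},
  {"delta_pos": [0,0,-0.2],"yaw": 0,"fingers": 1},
  {"delta_pos": [0,0,-0.3],"yaw": 0,"fingers": 1},
  {"delta_pos": [0,0,-0.4],"yaw": 0,"fingers": 1},
  {"delta_pos": [0,0,-0.4],"yaw": 0,"fingers": 1},
  {"delta_pos": [0,0,-0.4],"yaw": 0,"fingers": 1},
])

```text
clock: 14.9
eef_pos: [0.5346, -0.2218, 0.2293]
tool_rot: [0.971, 0.237, 0.001, 0.001]
ft_force: [-0.1, 0.3, -1.2]
grip_width: 0.0853
grasp_force: 0.0
```

```bash
python3 r.py
python3 - <<'E'
from h import *
c=cam('wrist');d=cam('side');e=cam('scene')
im=cv2.resize(c['image'][130:260,190:320],(480,480),interpolation=2)
for x in (d,e):
    u,v=cv2.projectPoints(np.array([[.5335,-.2214,.135]]),x['R'],x['t'],x['K'],x['D'])[0].ravel().astype(int)
    im=np.hstack([im,cv2.resize(x['image'][v-45:v+45,u-15:u+15],(160,480),interpolation=2)])
cv2.imwrite('pics/w6.png',im[:,:,::-1])
E
```

```text
14.9 [ 0.5346 -0.2218  0.2293] F [-0.06  0.32 -1.17] M [0.014 0.037 0.052] cw -0.4791 j6 2.269 t6 -0.0 0.08528780478194342 0.0
```

View pics/w6.png

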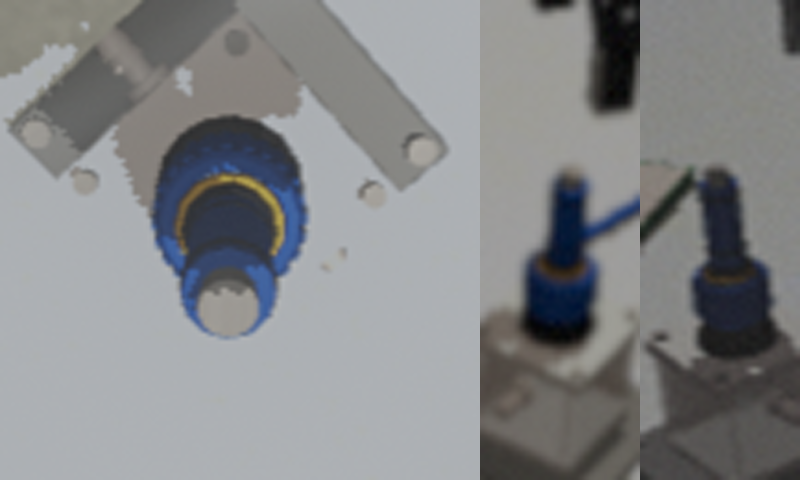

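The electrode stands upright with its collar on the ring, and the gripper is clear.

```bash
python3 -c "
from workcell import bot
print(bot.job_done())"
```

```text
the job is handed in; nothing more can be done
None
```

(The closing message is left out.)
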